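# Collapse the telescoping work-rest stand

## Task

Two telescoping rest stands stand pulled out on the bench, one at each side of the polishing motor. Push the one with the flat round pad on top fully together from above, the thin innermost tube first and then the thicker middle tube, leaving it standing upright where it is. Leave the stand with the V-shaped head alone.

Things in the scene. Friction and masses are not known exactly. Their poses are not given: they have to be found in the camera images.
- pad_stand: Stand to collapse: loose dark iron foot (0.9 kg, 84 mm disc, origin at its underside's centre, z up the tubes' axis), 26 mm outer tube with its rim 102 mm up; out of it a 19 mm middle tube with a 25 mm collar 10 mm high; out of that a 12 mm innermost tube under a flat steel pad 34 mm across, 10 mm thick. Pad top: 122 mm above the origin plus both joint values. Left or right of the motor.
- pad_stem (a joint): How far the innermost tube (with the pad) is out of the middle tube, m: 0 = fully home, pad resting on the middle tube's collar; 0.065 = out to its stop. Held by friction: slides under about 4 N, stays where left. Pressing the pad moves this tube first; once it is home, further pressing moves the middle tube.
- pad_sleeve (a joint): How far the middle tube is out of the outer tube, m: 0 = fully home, its collar resting on the outer tube's rim; 0.08 = out to its stop. Stiffer: slides under about 10 N, stays where left.
- vee_head (a point): The other stand, of the same make and size, to be left alone: this point is at the root of the V on its head, two small steel plates that spread upward by 22 mm, on the stand's axis, 212 to 257 mm above the bench.
Things that resemble listed ones, but are neither listed nor needed, are in the scene too. What is shaped like the pad_stand but pink is not meant.

How it is judged:
By the outcome, as a careful person would: the job done as asked, in the order asked, and still so for the second after the job is handed in, with the robot touching nothing.
It also fails if it takes over 35 s, if anything falls off the work surface, if the arm or the gripper's body presses on something with over 40 N, if the wrist force passes 120 N, or if a joint passes its speed limit or range.

## Robot

A 7-joint arm with a two-finger parallel gripper is mounted at the origin on a cart in front of the work surface, level with it; the furniture and walls round the work are solid. World frame = base frame: x ahead of the robot, y to its left, z up, the work surface at z = 0. Lengths are in m, angles in rad, forces in N, time in s.
With the tool pointing down it reaches from about 0.4 to 0.75 m from the base axis. Payload 19.5 kg.
Tool frame: the origin (TCP) lies midway between the tips of the shut fingers; the grasp point (between the pads) lies 19 mm behind it; z points along the fingers, y is the line along which they close (so a half turn about z gives the same grasp; the last joint's range is limited). The gripper opens to 85 mm and grips with 20 to 120 N. Pads are 22 mm wide; open, the fingers measure 114 mm over their backs; the gripper's body (76 mm by 85 mm) begins 54 mm behind the grasp point. The pads swing forward as they close: fully open they stand 13 mm farther back than shut.
Start: joints at [-1.297, 0.707, -0.028, 1.485, 0.022, 0.951, -0.075], TCP at [0.179, 0.547, 0.231] pointing down, gripper open.
Joint ranges: [-2.71, 2.71], [-0.32, 2.16], [-1.57, 1.52], [0, 2.45], [-1.46, 4.6], [0, 2.02], [-2.83, 2.83]. Speed limits (rad/s): [1.89, 1.89, 2.57, 2.57, 3.01, 3.01, 3.01].

## Interface

Orientations are given as a unit quaternion [x, y, z, w].
In Python, from plant import * gives the robot as it stands.
- The arm moves only by the tool drive_tool, never from a script. Its argument "motion" is text: rows parted by semicolons, each of 7 numbers parted by spaces: the turn, a rotation vector about the tool's x, y, z in units of 6 degrees (1.0 is 6 degrees), then the shift along the tool's x, y, z in m, then the finger opening in m, from 0 to 0.0854. A call has 1 to 5 rows; each row is the pose to reach, as a shift and turn from the pose commanded when the call began, along the tool's axes at that moment; what a row does not reach only later rows make up. A row lasts 1/12 s, in which the tool goes at most 41.7 mm and 7.16 degrees, less where a joint would pass 70% of its speed; a pose out of reach is approached as far as the arm can. A call with a gripper value outside its range is refused whole. The fingers move at their own pace and stop on an object; "squeeze" is the grip in N (left out, the last holds). Time passes only in rows, so rows that repeat a pose let the fingers close. It gives the time, the measured TCP pose, the force, the opening and the grip force at its end, in the units of the state.
- sense(): the state, without advancing time (a new reading comes with each control period).
- snapshot(name): name is "side" or "top" or "wrist"; returns the picture (420x560x3 uint8, red, green, blue); there is no depth.
- get_calibration(name): a dict with "fx", "fy", "cx", "cy" (pixels), "R" (3x3) and "t" (3): a world point X has camera coordinates R X + t; the wrist camera has in their place "tool_from_camera" (4x4, takes a point from camera to tool coordinates, whose origin is the TCP and whose axes are the flange's). Camera axes: x right, y down, z forward; pixel columns grow to the right and rows downward; lengths in m; the calibration is good to about 2 mm. The wrist camera is an equidistant fisheye: a pixel r from the principal point sees the ray r / f radians off the axis. A picture is of the moment at which its call begins: read the wrist's pose just before it. get_calibration takes no time and is no camera call.
- finish_job(): hands the job in; it is judged then, once.
Trained networks look in the newest picture that a camera, given by its name, has taken for a name from the list of things; names that differ only in an ending like _2 or _b are one class to them, and where a whole thing is asked for, a point or a joint stands for the part that bears it (a point fixed in the world has none). Each returns a list of dicts, best first, with "conf" (0 to 1); they miss things now and then, are a little off and sometimes report something else, mostly with a low value. They report only what shows in the picture. A call takes as long as a camera call. They do not tell look-alikes from the thing itself.
- silhouettes(camera, target): "mask" (420x560 bool, what is visible of it) and "bbox" ([left, top, right, bottom] in pixels, round what is visible of it).
The state is a dict: "time": time; "q": joint angles; "dq": joint speeds; "tau": joint torques, N m; "eef_pos": TCP position; "tcp_rot": TCP orientation; "contact_force": force on the tool from outside, world axes, zero at the start; "torque": the same for the moment, N m; "width": finger opening in m; "finger_force": force on a finger pad.
Only numpy, scipy, OpenCV 4.12 (cv2) and the standard library are available. Lean on these libraries where they do the work, as an engineer would, in place of code of your own. Each camera call takes 0.05 s, during which the arm holds its last target. There are 200 camera calls.

## Working session

There is one attempt and no reset: what is moved stays moved. The work goes in short steps, Python scripts to look and compute and a tool call to move; the robot and the scene stay as the last step left them, time stands still between calls to the robot, and variables do not carry over. Pictures are saved under pics/ and viewed, at most 10 in all, crops included, and the job is handed in when it is done.

Besides the shell and the picture viewer there is one more tool, called after "Request:" as a command line: name --argument value ..., lists and objects as JSON in quotes. drive_tool: Moves the arm, as the interface text tells. Its arguments: {"type":"object","properties":{"motion":{"type":"string"},"squeeze":{"type":"number"}},"required":["motion"]}

```bash
mkdir -p pics; python3 - <<'E'
from plant import *
import cv2,numpy as np
s=sense();print(s['time'],s['eef_pos'],s['tcp_rot'],s['width'],s['contact_force'])
ims=[]
for c in ['side','top']:
    im=snapshot(c);cv2.imwrite(f'pics/{c}0.png',im[:,:,::-1])
    for t in ['pad_stand','vee_head']:
        for d in silhouettes(c,t):print(c,t,d['conf'],d['bbox'],im[d['mask']].mean(0).round())
    k=get_calibration(c);print({a:np.round(b,3).tolist() for a,b in k.items()})
E
```

```text
0.0 [0.17853968 0.54628158 0.23083208] [ 1.57261761e-01  9.87556783e-01 -5.79860156e-04 -4.46944576e-05] 0.0855696467756566 [ 0.62651321 -0.92872574  0.43990168]
side pad_stand 0.85 [293.0, 240.4, 322.8, 323.2] [131. 130. 123.]
side pad_stand 0.61 [367.3, 239.4, 391.8, 277.0] [213. 131. 150.]
side pad_stand 0.56 [237.8, 263.4, 264.6, 312.4] [220. 134. 157.]
{'fx': 507.028, 'fy': 507.028, 'cx': 288.865, 'cy': 213.4, 'R': [[0.905, -0.426, 0.015], [-0.225, -0.507, -0.832], [0.362, 0.749, -0.555]], 't': [-0.528, 0.212, 1.447]}
top pad_stand 0.78 [318.7, 275.0, 346.3, 301.0] [226. 149. 171.]
top pad_stand 0.65 [356.1, 230.0, 389.0, 265.2] [115. 119. 114.]
top pad_stand 0.64 [338.2, 143.3, 367.8, 179.5] [222. 144. 166.]
top vee_head 0.64 [119.1, 221.3, 142.6, 241.0] [160. 165. 154.]
{'fx': 541.361, 'fy': 541.361, 'cx': 269.669, 'cy': 214.426, 'R': [[0.093, -0.996, 0.008], [-0.953, -0.091, -0.288], [0.287, 0.019, -0.958]], 't': [-0.068, 0.548, 1.514]}
```

View pics/side0.png

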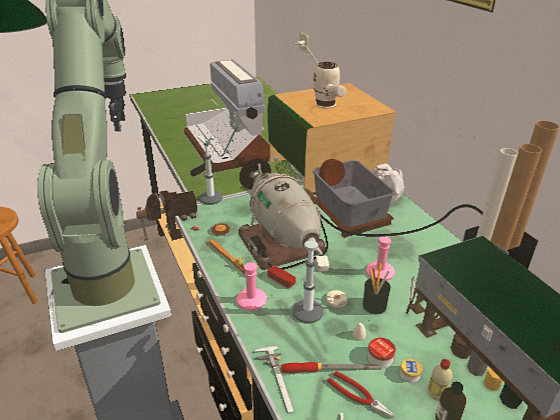

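View pics/top0.png

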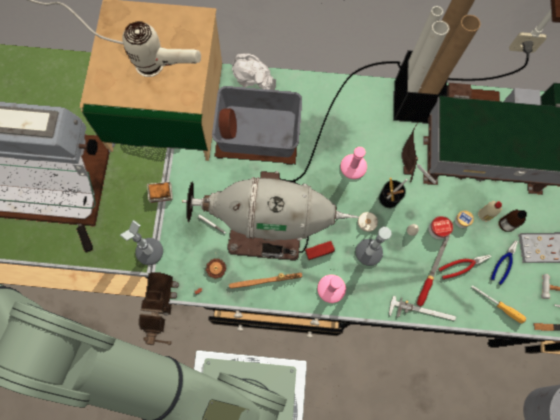

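The side view shows pad stand candidates at (310,280), which is grey, and at (250,285) and (380,257), which are pink and ruled out. The V-headed stand is at (208,165). In the top view the grey one is at pad (384,234), foot (369,250), and the V head is at (133,232). I'll confirm with one enlarged crop and triangulate.

```bash
cat > h.py <<'E'
import numpy as np,cv2
from plant import *
def ray(c,u,v):
    k=get_calibration(c);R=np.array(k['R']);t=np.array(k['t'])
    d=R.T@np.array([(u-k['cx'])/k['fx'],(v-k['cy'])/k['fy'],1]);return -R.T@t,d/np.linalg.norm(d)
def tri(rs):
    A=sum(np.eye(3)-np.outer(d,d) for o,d in rs);b=sum((np.eye(3)-np.outer(d,d))@o for o,d in rs)
    x=np.linalg.solve(A,b);return x,[np.linalg.norm((np.eye(3)-np.outer(d,d))@(x-o)) for o,d in rs]
def proj(c,X):
    k=get_calibration(c);p=np.array(k['R'])@X+np.array(k['t']);return p[0]/p[2]*k['fx']+k['cx'],p[1]/p[2]*k['fy']+k['cy']
E
python3 - <<'E'
from h import *
a=cv2.imread('pics/side0.png')[225:330,260:360];b=cv2.imread('pics/top0.png')[215:275,340:400]
cv2.imwrite('pics/crop.png',np.hstack([cv2.resize(a,(381,400),interpolation=2),cv2.resize(b,(400,400),interpolation=2)]))
print(tri([ray('side',311,242),ray('top',384,234)]))
o,d=ray('side',308,312);print('foot side',o-d*o[2]/d[2]); o,d=ray('top',369,251);print('foot top',o-d*o[2]/d[2])
print('vee',tri([ray('side',209,140),ray('top',133,232)]))
E
```

```text
(array([ 0.48382624, -0.32395866,  0.23588921]), [np.float64(0.0029474339077004137), np.float64(0.0029474339077004016)])
foot side [ 0.4870175  -0.32643428  0.        ]
foot top [ 4.89466628e-01 -3.26700490e-01 -2.22044605e-16]
vee (array([0.42970398, 0.33162815, 0.2343498 ]), [np.float64(0.0055553237054657475), np.float64(0.0055553237054657345)])
```

View pics/crop.png

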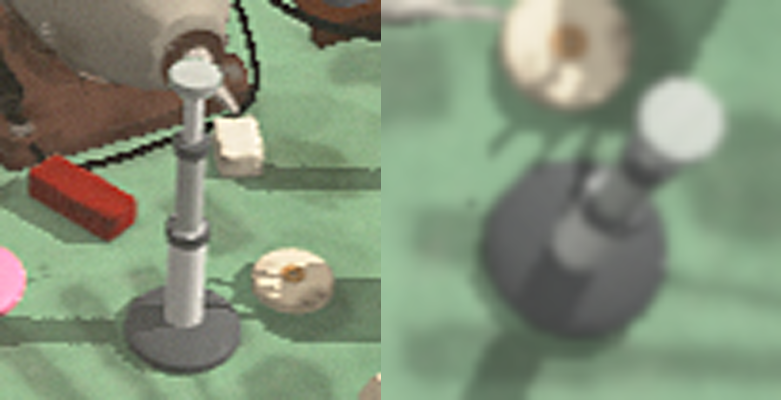

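The crop confirms it: a grey stand with a flat round pad, pad at side (311,245) and top (385,233). It sits right of the motor at about (0.487, -0.325), pad top at about z 0.235. The foot, measured in both views, agrees with this to a few mm, and the reach of 0.585 is fine. I'm lifting clear and swinging round.

```bash
python3 - <<'E'
from h import *
print(tri([ray('side',311.2,244.5),ray('top',385,233)]))
for z in(0,.01):
  for c,u,v in[('side',308,311),('top',369.1,252.)]:
    o,d=ray(c,u,v);print(z,c,o+d*(z-o[2])/d[2])
print('spindle',tri([ray('side',325,256),ray('top',352,216)]))
print('motor top',tri([ray('side',283,186),ray('top',277,204)]))
E
```

```text
(array([ 0.48579275, -0.3267988 ,  0.23058298]), [np.float64(0.0004555668991635454), np.float64(0.0004555668991635179)])
0 side [ 0.48874766 -0.3230416   0.        ]
0 top [ 4.86378835e-01 -3.27129571e-01 -2.22044605e-16]
0.01 side [ 0.48380409 -0.33193457  0.01      ]
0.01 top [ 0.48393871 -0.32538715  0.01      ]
spindle (array([ 0.56543774, -0.25537456,  0.11455671]), [np.float64(0.0054184305181572915), np.float64(0.005418430518157257)])
motor top (array([ 0.54110895, -0.03660945,  0.2270663 ]), [np.float64(0.0018664106043780767), np.float64(0.0018664106043780639)])
```

Request:
drive_tool --motion "0 0 0 -0.02 0 -0.04 0; 0 0 0 -0.04 -0.005 -0.07 0; 0 0 0 -0.07 -0.01 -0.1 0; 0 0 0 -0.1 -0.014 -0.12 0; 0 0 0 -0.12 -0.018 -0.13 0" --squeeze 40

```text
time: 0.72
eef_pos: [0.2898, 0.491, 0.3641]
tcp_rot: [0.158, 0.987, 0.001, 0.001]
contact_force: [1.0, -0.4, -0.8]
width: 0.0252
finger_force: 0.0
```

Request:
drive_tool --motion "0 0 0 -0.035 -0.013 0 0; 0 0 0 -0.07 -0.026 0 0; 0 0 0 -0.105 -0.04 0 0; 0 0 0 -0.135 -0.052 0 0; 0 0 0 -0.165 -0.065 0 0"

```text
time: 1.13
eef_pos: [0.4249, 0.3778, 0.3613]
tcp_rot: [0.157, 0.988, -0.0, 0.0]
contact_force: [0.6, 0.2, -0.6]
width: -0.0001
finger_force: 0.0
```

Request:
drive_tool --motion "0 0 0 -0.03 -0.02 0 0; 0 0 0 -0.06 -0.045 0 0; 0 0 0 -0.09 -0.07 0 0; 0 0 0 -0.12 -0.1 0 0; 0 0 0 -0.145 -0.13 0 0"

```text
time: 1.55
eef_pos: [0.522, 0.2086, 0.3611]
tcp_rot: [0.157, 0.988, -0.0, -0.0]
contact_force: [2.1, -0.2, -0.5]
width: -0.0001
finger_force: 0.0
```

Request:
drive_tool --motion "0 0 0 -0.02 -0.035 0 0; 0 0 0 -0.04 -0.07 0 0; 0 0 0 -0.06 -0.105 0 0; 0 0 0 -0.075 -0.14 0 0; 0 0 0 -0.09 -0.175 0 0"

```text
time: 1.97
eef_pos: [0.5523, 0.0142, 0.3613]
tcp_rot: [0.157, 0.988, -0.0, 0.0]
contact_force: [1.0, 0.1, -0.7]
width: -0.0002
finger_force: 0.0
```

Request:
drive_tool --motion "0 0 0 -0.005 -0.035 0 0; 0 0 0 -0.01 -0.07 0 0; 0 0 0 -0.015 -0.105 0 0; 0 0 0 -0.02 -0.14 0 0; 0 0 0 -0.022 -0.175 0 0"

```text
time: 2.38
eef_pos: [0.5184, -0.1587, 0.3613]
tcp_rot: [0.157, 0.988, -0.0, -0.0]
contact_force: [0.5, -0.0, 0.4]
width: 0.0002
finger_force: 0.0
```

Request:
drive_tool --motion "0 0 0 -0.005 -0.035 0 0; 0 0 0 -0.01 -0.07 0 0; 0 0 0 -0.015 -0.105 0 0; 0 0 0 -0.02 -0.14 0 0; 0 0 0 -0.02 -0.16 0 0"

```text
time: 2.8
eef_pos: [0.4868, -0.319, 0.361]
tcp_rot: [0.159, 0.987, -0.001, -0.0]
contact_force: [-0.3, -0.8, -0.3]
width: 0.0001
finger_force: 0.0
```

```bash
cat > look.py <<'E'
import sys
from h import *
from scipy.spatial.transform import Rotation as Ro
n=sys.argv[1];s=sense();p=np.array(s['eef_pos']);Q=Ro.from_quat(s['tcp_rot']).as_matrix()
im=snapshot('wrist');cv2.imwrite(f'pics/w{n}.png',im[:,:,::-1])
print(s['time'],p.round(4),np.round(s['contact_force'],1))
k=get_calibration('wrist');T=np.array(k['tool_from_camera']);print(T.round(3).tolist(),k['fx'],k['cx'],k['cy'])
def wr(u,v,z):
    a,b=(u-k['cx'])/k['fx'],(v-k['cy'])/k['fy'];r=np.hypot(a,b)
    d=np.array([a/r*np.sin(r),b/r*np.sin(r),np.cos(r)]);o=p+Q@T[:3,3];d=Q@T[:3,:3]@d
    return o+d*(z-o[2])/d[2]
zt=float(sys.argv[2])
for d in silhouettes('wrist','pad_stand'):
    m=d['mask'];print(d['conf'],d['bbox'],im[m].mean(0).round())
if len(sys.argv)>4:print('pad',wr(float(sys.argv[3]),float(sys.argv[4]),zt))
# expected pixel of pad
X=np.array([.486,-.327,zt]);c=T[:3,:3].T@(Q.T@(X-p)-T[:3,3]);th=np.arctan2(np.hypot(c[0],c[1]),c[2]);h=np.hypot(c[0],c[1])
print('expect',k['cx']+k['fx']*th*c[0]/h,k['cy']+k['fy']*th*c[1]/h)
E
python3 look.py 1 0.2306
```

```text
2.8 [ 0.4868 -0.319   0.361 ] [-0.3 -0.8 -0.3]
[[-0.0, -0.946, -0.323, 0.083], [1.0, -0.001, 0.0, 0.001], [-0.0, -0.323, 0.946, -0.143], [0.0, 0.0, 0.0, 1.0]] 325.19226210127806 278.0843143194788 206.4292504237568
0.81 [288.2, 32.2, 345.0, 84.7] [235. 133. 163.]
0.8 [248.2, 131.0, 300.1, 215.5] [119. 122. 116.]
0.73 [330.0, 268.0, 378.9, 307.3] [197. 111. 132.]
expect 268.39850128126807 197.46983176499666
```

View pics/w1.png

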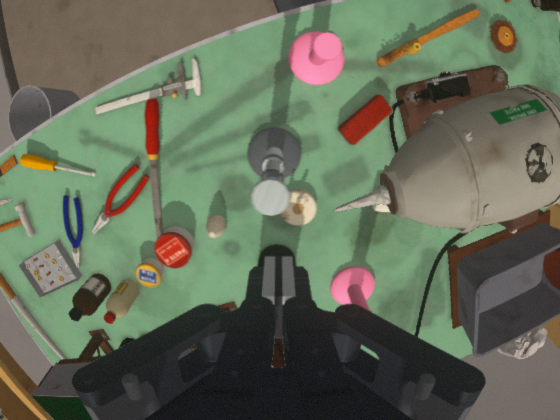

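The wrist view shows the pad at (270,196), within 2 px of the projected position. The motor spindle at (345,208) is clear, and the pink stands are at (320,55) and (352,285). Descending to just above the pad.

Request:
drive_tool --motion "0 0 0 -0.001 -0.007 0.03 0; 0 0 0 -0.001 -0.007 0.06 0; 0 0 0 -0.001 -0.007 0.09 0; 0 0 0 -0.001 -0.007 0.11 0; 0 0 0 -0.001 -0.007 0.11 0"

```text
time: 3.32
eef_pos: [0.4861, -0.3208, 0.248]
tcp_rot: [0.157, 0.988, 0.001, -0.002]
contact_force: [0.6, 1.0, -0.5]
width: -0.0001
finger_force: 0.0
```

```bash
python3 look.py 2 0.2306; python3 -c "
from h import *
im=snapshot('side');cv2.imwrite('pics/s2.png',im[:,:,::-1])
b=im[200:330,250:370,::-1];a=cv2.imread('pics/w2.png')[100:310,170:380]
cv2.imwrite('pics/c2.png',np.hstack([cv2.resize(a,(400,400)),cv2.resize(b,(369,400))]))"
```

```text
3.3167 [ 0.4861 -0.3208  0.248 ] [ 0.6  1.  -0.5]
[[-0.0, -0.946, -0.323, 0.083], [1.0, -0.001, 0.0, 0.001], [-0.0, -0.323, 0.946, -0.143], [0.0, 0.0, 0.0, 1.0]] 325.19226210127806 278.0843143194788 206.4292504237568
0.97 [241.5, 137.3, 308.7, 275.7] [109. 113. 107.]
0.92 [293.2, 11.4, 371.3, 82.8] [233. 131. 161.]
expect 265.8123831786952 258.2040408443071
```

View pics/c2.png

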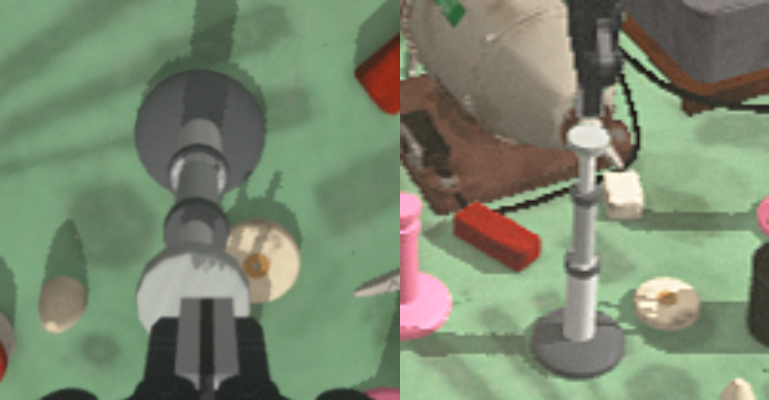

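Wrist and side views show the pad under the fingertips. Its centre is about (271,255), offset about 3 mm in −tool y. I'll correct that and press slowly.

Request:
drive_tool --motion "0 0 0 -0.001 -0.003 0.003 0; 0 0 0 -0.001 -0.003 0.008 0; 0 0 0 -0.001 -0.003 0.013 0; 0 0 0 -0.001 -0.003 0.018 0; 0 0 0 -0.001 -0.003 0.023 0"

```text
time: 3.88
eef_pos: [0.4871, -0.3254, 0.228]
tcp_rot: [0.157, 0.988, -0.0, 0.0]
contact_force: [-0.7, -0.2, 3.1]
width: -0.0003
finger_force: 1.9
```

Request:
drive_tool --motion "0 0 0 0 0 0.004 0; 0 0 0 0 0 0.008 0; 0 0 0 0 0 0.012 0; 0 0 0 0 0 0.016 0; 0 0 0 0 0 0.02 0"

```text
time: 4.3
eef_pos: [0.4871, -0.3254, 0.208]
tcp_rot: [0.157, 0.988, -0.0, 0.0]
contact_force: [0.6, -1.5, 3.0]
width: -0.0001
finger_force: 1.9
```

Contact came at about z 0.23, with a steady 3–4 N: the stem is sliding. Continuing.

Request:
drive_tool --motion "0 0 0 0 0 0.004 0; 0 0 0 0 0 0.008 0; 0 0 0 0 0 0.012 0; 0 0 0 0 0 0.016 0; 0 0 0 0 0 0.02 0"

```text
time: 4.72
eef_pos: [0.487, -0.3254, 0.188]
tcp_rot: [0.157, 0.988, -0.0, 0.0]
contact_force: [0.1, -0.0, 3.6]
width: 0.0004
finger_force: 1.9
```

Request:
drive_tool --motion "0 0 0 0 0 0.004 0; 0 0 0 0 0 0.008 0; 0 0 0 0 0 0.012 0; 0 0 0 0 0 0.016 0; 0 0 0 0 0 0.02 0"

```text
time: 5.13
eef_pos: [0.4871, -0.3255, 0.1683]
tcp_rot: [0.157, 0.988, -0.0, 0.0]
contact_force: [-1.2, 0.2, 9.8]
width: 0.0
finger_force: 4.6
```

Request:
drive_tool --motion "0 0 0 0 0 0.004 0; 0 0 0 0 0 0.008 0; 0 0 0 0 0 0.012 0; 0 0 0 0 0 0.016 0; 0 0 0 0 0 0.02 0"

```text
time: 5.55
eef_pos: [0.4871, -0.3254, 0.1483]
tcp_rot: [0.157, 0.988, -0.0, 0.0]
contact_force: [-1.2, 1.3, 9.4]
width: 0.0004
finger_force: 4.6
```

The force stepped from 4 N to 10 N between z 0.188 and 0.168, so the stem is home and the sleeve is now sliding. I'm finishing with smaller steps, expecting the bottom at z≈0.122.

Request:
drive_tool --motion "0 0 0 0 0 0.004 0; 0 0 0 0 0 0.008 0; 0 0 0 0 0 0.012 0; 0 0 0 0 0 0.016 0; 0 0 0 0 0 0.02 0"

```text
time: 5.97
eef_pos: [0.4871, -0.3255, 0.1282]
tcp_rot: [0.157, 0.988, -0.0, 0.0]
contact_force: [-0.7, -0.7, 9.7]
width: 0.0001
finger_force: 4.6
```

Request:
drive_tool --motion "0 0 0 0 0 0.001 0; 0 0 0 0 0 0.002 0; 0 0 0 0 0 0.003 0; 0 0 0 0 0 0.004 0; 0 0 0 0 0 0.005 0"

```text
time: 6.38
eef_pos: [0.4871, -0.3254, 0.1234]
tcp_rot: [0.157, 0.988, -0.0, 0.0]
contact_force: [-0.5, 0.6, 9.3]
width: -0.0001
finger_force: 4.5
```

Request:
drive_tool --motion "0 0 0 0 0 0.0005 0; 0 0 0 0 0 0.001 0; 0 0 0 0 0 0.0015 0"

```text
time: 6.63
eef_pos: [0.4871, -0.3254, 0.1219]
tcp_rot: [0.157, 0.988, -0.0, 0.0]
contact_force: [-1.5, 1.0, 17.1]
width: 0.0002
finger_force: 8.3
```

Request:
drive_tool --motion "0 0 0 0 0 0.0003 0; 0 0 0 0 0 0.0003 0"

```text
time: 6.8
eef_pos: [0.4871, -0.3255, 0.1219]
tcp_rot: [0.157, 0.988, -0.0, 0.0]
contact_force: [-2.4, 1.4, 15.7]
width: 0.0004
finger_force: 7.2
```

Request:
drive_tool --motion "0 0 0 0 0 0.0003 0; 0 0 0 0 0 0.0006 0; 0 0 0 0 0 0.0006 0"

```text
time: 7.05
eef_pos: [0.4872, -0.3255, 0.1218]
tcp_rot: [0.157, 0.988, -0.0, 0.0]
contact_force: [-3.9, 1.9, 22.5]
width: -0.0003
finger_force: 11.6
```

The tube has hit its hard stop at z 0.122, with force rising and no travel. That matches both joints at 0. Retracting straight up.

Request:
drive_tool --motion "0 0 0 0 0 -0.002 0; 0 0 0 0 0 -0.01 0; 0 0 0 0 0 -0.03 0; 0 0 0 0 0 -0.06 0; 0 0 0 0 0 -0.09 0"

```text
time: 7.47
eef_pos: [0.4866, -0.3251, 0.2119]
tcp_rot: [0.157, 0.988, 0.0, -0.001]
contact_force: [0.0, -0.8, -0.3]
width: -0.0
finger_force: 0.0
```

Request:
drive_tool --motion "0 0 0 0 0 -0.03 0; 0 0 0 0 0 -0.06 0; 0 0 0 0 0 -0.09 0; 0 0 0 0 0 -0.09 0; 0 0 0 0 0 -0.09 0"

```text
time: 7.88
eef_pos: [0.4872, -0.3254, 0.3022]
tcp_rot: [0.157, 0.988, -0.0, 0.001]
contact_force: [-1.4, 0.8, -0.9]
width: -0.0001
finger_force: 0.0
```

```bash
python3 - <<'E'
from h import *
a=snapshot('side')[:,:,::-1];b=snapshot('wrist')[:,:,::-1]
cv2.imwrite('pics/end.png',np.hstack([cv2.resize(a[120:340,180:400],(400,400)),cv2.resize(b[60:280,170:390],(400,400))]))
for z in(.112,.122):print(proj('side',np.array([.486,-.325,z])))
print(sense()['eef_pos'],sense()['contact_force'])
E
```

```text
(np.float64(308.96846753727226), np.float64(280.5577894557528))
(np.float64(309.11314909879377), np.float64(277.62760673355587))
[ 0.4867236  -0.32514545  0.30030199] [ 0.36666952  0.28496255 -0.83075522]
```

View pics/end.png

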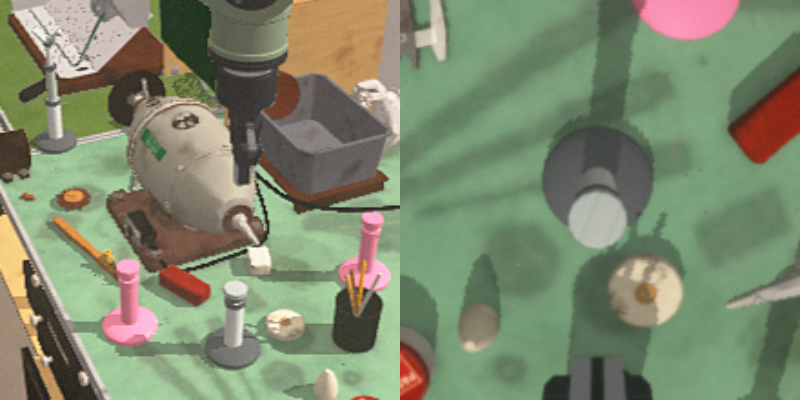

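The stand is upright and in place. The pad in the side view is at about (309,278), matching the projected fully-home height of 0.122. The V stand is untouched.

```bash
python3 -c "
from plant import *
print(finish_job())"
```

```text
the job is handed in; nothing more can be done
None
```

The pad stand is pushed fully together, innermost tube first and then the middle tube. It stands upright where it was, the V-headed stand is untouched, and the job was handed in at about 8 s of the 35 s allowed.

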